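Run the T-nuts out of the chute and hold its flap open

ROBOT

A 6-joint arm with a two-finger parallel gripper is mounted at the origin on the work surface. World frame = base frame: x ahead of the robot, y to its left, z up, the work surface at z = 0. Lengths are in m, angles in rad, forces in N, time in s.
With the tool pointing down it reaches from about 0.3 to 0.875 m from the base axis. Payload 6.4 kg.
Tool frame: the origin (TCP) lies at the very end of the fingers, on their centre line; the grasp point (between the pads) lies 19 mm behind it; z points along the fingers, y is the line along which they close (so a half turn about z gives the same grasp; the last joint's range is limited). The gripper opens to 85 mm and grips with 20 to 120 N. Pads are 22 mm wide; open, the fingers measure 114 mm over their backs; the gripper's body (76 mm by 85 mm) begins 54 mm behind the grasp point. The pads swing forward as they close: fully open they stand 13 mm farther back than shut.
Start: joints at [0.917, 0.181, 1.607, -0, 1.354, -0.206], TCP at [0.249, 0.518, 0.231] pointing down, gripper open.
Joint ranges: [-2.99, 2.99], [-0.89, 2.07], [0.3, 2.58], [-1.14, 4.28], [0, 2.63], [-3.12, 3.12]. Speed limits (rad/s): [2.57, 2.57, 3.01, 3.14, 3.14, 3.14].

INTERFACE

Orientations are given as a unit quaternion [w, x, y, z].
In Python, from bench import ctrl gives the robot as it stands.
- The arm moves only by the tool jog_arm, never from a script. Its argument "series" is a list that holds one entry, the list of rows, each a list of 7 numbers: the shift along the tool's x, y, z in mm, then the turn, a rotation vector about the tool's x, y, z in rad, then the finger opening in mm, from 0 to 85.4. In form: [[[tx, ty, tz, rx, ry, rz, gripper], ...]]. A call has exactly 10 rows; each row shifts and turns the commanded pose from where the row before left it, along the tool's axes as they then stand; what a row does not reach is not made up. A row lasts 1/10 s, in which the tool goes at most 50 mm and 8.59 degrees, less where a joint would pass 70% of its speed; a pose out of reach is approached as far as the arm can. A call with a gripper value outside its range is refused whole. The fingers move at their own pace and stop on an object; the grip force is fixed at half the most. Time passes only in rows, so rows that do not move let the fingers close, or fill a call up. It gives the time, the measured TCP pose, the force, the opening and the grip force at its end, in the units of the state.
- ctrl.get_obs(): the state, without advancing time (a new reading comes with each control period).
- ctrl.camera(name): name is "side" or "top"; returns a dict with "frame" (384x512x3 uint8, blue, green, red), "z_map" (384x512 float32, m along the optical axis (not along the pixel's ray), 0 where there is no reading), "fx", "fy", "cx", "cy" (pixels), "k1" (the pictures are not rectified: a ray, as slopes to the right and down, at radius r is drawn at 1 + k1 r^2 times it, then the intrinsics apply), "xyz" and "rotation" of the camera in the world. Camera axes: x right, y down, z forward; pixel columns grow to the right and rows downward; lengths in m; the calibration is good to about 2 mm. A picture is of the moment at which its call begins.
- ctrl.hand_in(): hands the job in; it is judged then, once.
The state is a dict: "time_s": time; "q": joint angles; "dq": joint speeds; "joint_efforts": joint torques, N m; "eef_pos": TCP position; "eef_rot": TCP orientation; "wrist_force": force on the tool from outside, world axes, zero at the start; "torque": the same for the moment, N m; "opening": opening from 0.0 (shut) to 1.0 (fully open); "grasp_force": force on a finger pad.
Only numpy, scipy, OpenCV 4.12 (cv2) and the standard library are available. Lean on these libraries where they do the work, as an engineer would, in place of code of your own. Each camera call takes 0.05 s, during which the arm holds its last target. There are 200 camera calls.

TASK

Slide the metal dish under the mouth of the gravity chute while its flap is still shut, then lift the flap by its handle bar so that all four T-nuts run out into the dish. Finish with the gripper still holding the flap open at 45 degrees, so the empty chute can be inspected: do not let go of it. Leave the dish standing on the table and the other things where they are.

Things in the scene. Friction and masses are not known exactly. Their poses are not given: they have to be found in the camera images.
- chute: Aluminium gravity chute fixed to the table on dark posts and a 150 x 130 x 10 mm base plate. Channel open on top, 40 mm wide inside, 200 mm long, slick, rising 28 degrees along the chute's +x (uphill, away from the robot) to 220 mm above the table. Mouth at the -x end, shut by a flap. Origin: on the table under the mid-chute; base plate from x -60 to +90 mm. Place and heading vary.
- lip (a point): Middle of the lower edge of the chute's mouth: 120 mm from the chute's origin along its -x, 88 mm above the table (underside 83 mm, so the dish passes beneath); axes as the chute's. Nuts leave over this edge and land up to about 90 mm in front of it (chute -x). The dish, lug to the robot, does well with the lip 10 to 30 mm inside its far wall; much deeper, its lug comes under the handle bar.
- flap: The steel flap with its handle. Origin: middle of the flap's hinge pin, which runs along the chute's y, 50 mm straight above the lip (138 mm above the table). Its axes turn with the flap.
- flap_angle (a joint): Opening of the flap in rad: 0 = shut (plate upright, 48 mm wide, 52 mm tall, hanging from the hinge); grows as its lower edge swings out to the robot and up; 0.785 = 45 degrees open; stop at 1.5. A light spring and its weight shut it as soon as it is let go; lifting at the handle bar takes 2 to 3 N.
- bar (a point): The flap's handle, one piece with it: round steel bar 12 mm thick, 72 mm long, along the chute's y, on two 8 mm rods at its ends. This point: mid-bar, 100 mm from the hinge pin. Flap shut: in front of the hinge (chute -x), 15 degrees below its level, 112 mm above the table; at 45 degrees open: 30 degrees above it, 188 mm. Pinched from above, it turns between the fingers.
- dish: Rectangular sheet-metal catch dish, open on top, 150 x 90 mm outside, 50 mm high, walls and floor 4 mm, about 0.5 kg, with a black lug handle on one short side. Origin: centre of the underside, on the table; x along its length, lug at the -x end (towards the robot). It stands left or right of the chute (swapped with the carton).
- holder: Bystander: steel taper toolholder standing on its wide end, 62 mm diameter, 125 mm tall, beside the chute. Origin: centre of the underside.
- collet_nut: Bystander: dark round collet nut, 50 mm diameter, 27 mm tall, beside the chute. Origin: centre of the underside.
- carton: Bystander: closed cardboard carton, 130 x 85 x 60 mm, on the other side of the chute from the dish. Origin: centre of the underside.
- spray: Bystander: spray can, 60 mm diameter, 190 mm tall. Origin: centre of the underside.
- coolant: Bystander: blue plastic jar, 76 mm diameter, 170 mm tall. Origin: centre of the underside.
- wrench: Bystander: spanner 190 mm long lying flat near the robot. Origin: on its underside.
- cutter_block: Bystander: wooden block 130 x 60 mm, 35 mm tall, with three cutters standing in it (120 mm tall in all). Origin: centre of the underside.
- dish_lug (a point): Top of the dish's lug handle, 80 mm above the table, 98 mm from the dish's origin along its -x. The lug is an upright block 14 mm thick (across, dish y), 44 mm long (dish x, from 74 to 118 mm out from the dish's origin) from 20 to 80 mm above the table. Axes as the dish's.
- nut1: Blackened steel T-slot nut, 28 x 28 mm, 17 mm tall, about 80 g, number 1 in the queue behind the flap counted from the mouth. Origin: centre of its wide underside.
- nut2: Blackened steel T-slot nut, 28 x 28 mm, 17 mm tall, about 80 g, number 2 in the queue behind the flap counted from the mouth. Origin: centre of its wide underside.
- nut3: Blackened steel T-slot nut, 28 x 28 mm, 17 mm tall, about 80 g, number 3 in the queue behind the flap counted from the mouth. Origin: centre of its wide underside.
- nut4: Blackened steel T-slot nut, 28 x 28 mm, 17 mm tall, about 80 g, number 4 in the queue behind the flap counted from the mouth. Origin: centre of its wide underside.

How it is judged:
By the outcome, as a careful person would: the job done as asked, in the order asked, and still so for the second after the job is handed in, while the arm keeps its last pose, push and grip.
It also fails if it takes over 64 s, if anything falls off the work surface, if the arm or the gripper's body presses on something with over 40 N, if the wrist force passes 120 N, or if a joint passes its speed limit or range.

## Working session

There is one attempt and no reset: what is moved stays moved. The work goes in short steps, Python scripts to look and compute and a tool call to move; the robot and the scene stay as the last step left them, time stands still between calls to the robot, and variables do not carry over. Pictures are saved under pics/ and viewed, at most 10 in all, crops included, and the job is handed in when it is done.

Besides the shell and the picture viewer there is one more tool, called as a command line: name --argument value ..., lists and objects as JSON in quotes. jog_arm: Moves the arm, as the interface text tells. Its arguments: {"type":"object","properties":{"series":{"type":"array"}},"required":["series"]}

```bash
ls; mkdir -p pics
cat > h.py <<'E'
import numpy as np, cv2
from bench import ctrl
def cloud(c):
    h,w=c["z_map"].shape
    u,v=np.meshgrid(np.arange(w,dtype=float),np.arange(h,dtype=float))
    K=np.array([[c["fx"],0,c["cx"]],[0,c["fy"],c["cy"]],[0,0,1]])
    p=cv2.undistortPoints(np.stack([u,v],-1).reshape(-1,1,2),K,np.array([c["k1"],0,0,0.]))
    p=p.reshape(h,w,2); z=c["z_map"]
    P=np.stack([p[...,0]*z,p[...,1]*z,z],-1)
    return P@np.array(c["rotation"]).reshape(3,3).T+np.array(c["xyz"])
E
python3 - <<'E'
from h import *
import pickle
for n in("top","side"):
    c=ctrl.camera(n); cv2.imwrite(f"pics/{n}0.png",c["frame"]); pickle.dump(c,open(n+"0.pkl","wb"))
    print(n,c["xyz"],np.round(c["rotation"],3).tolist(),c["fx"],c["k1"],(c["z_map"]==0).mean())
print(ctrl.get_obs())
E
```

```text
pics
top [0.47475403 0.11475491 1.03500913] [0.027, -0.702, 0.709, -0.051] 359.4047981471586 -0.012721437424280214 0.0037485758463541665
side [0.15702248 0.75921346 0.93135463] [0.099, -0.268, 0.889, -0.357] 360.65275395217265 -0.04962260352334108 0.003814697265625
{'time_s': 0.1, 'q': array([ 9.16684513e-01,  1.81456996e-01,  1.60789307e+00, -1.67107735e-06,
        1.35380723e+00, -2.06297161e-01]), 'dq': array([ 0.00093953, -0.00117421, -0.00102444,  0.00013331, -0.00021018,
        0.00112144]), 'joint_efforts': array([ 2.54107414e-03, -4.45870185e+01, -3.52242601e+01, -1.27491912e-04,
        4.11130779e-03, -3.42333317e-05]), 'eef_pos': array([0.24865154, 0.51791293, 0.23048695]), 'eef_rot': array([-3.25529316e-04,  2.22040853e-01,  9.75037049e-01, -7.11373468e-04]), 'wrist_force': array([-0.31898775,  0.14393159, -0.18094247]), 'torque': array([ 0.03167428,  0.00908105, -0.01632938]), 'grasp_force': 0.0, 'opening': 0.99783298414662}
```

View pics/top0.png

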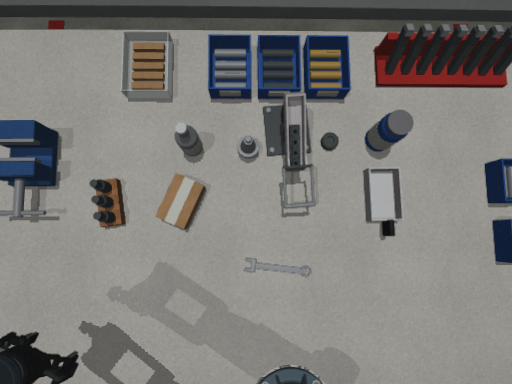

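View pics/side0.png

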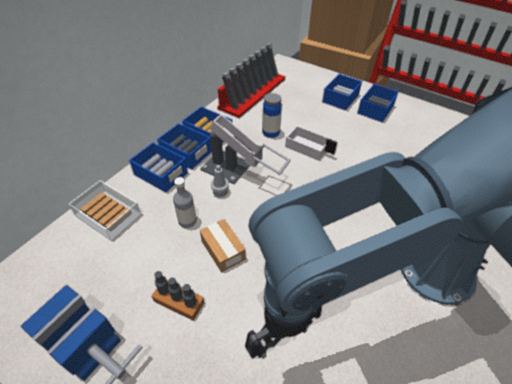

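The top view shows the dish at about (382,193) with its lug at (388,228), and the handle bar at about (299,205). The chute channel runs (290,95)-(297,168), the collet nut is at (330,141) and the wrench at (277,267). The side view agrees. Next I measure them.

```bash
sed -i 's/np.array(c\["rotation"\]).reshape(3,3).T/Rotation.from_quat(c["rotation"],scalar_first=True).as_matrix().T/; s/^import numpy as np, cv2/&\nfrom scipy.spatial.transform import Rotation/' h.py
python3 - <<'E'
from h import *
import pickle
c=pickle.load(open("top0.pkl","rb")); P=cloud(c); v=c["frame"].astype(int); V,U=np.mgrid[:384,:512]
print("table",np.median(P[280:300,380:420,2]))
def box(u0,u1,v0,v1,z0,z1):
    m=(U>=u0)&(U<=u1)&(V>=v0)&(V<=v1)&(P[...,2]>z0)&(P[...,2]<z1); return m
def rect(n,m):
    p=P[m]; r=cv2.minAreaRect((p[:,:2]*1000).astype(np.float32)); print(n,m.sum(),np.round(r[0],1),np.round(r[1],1),round(r[2],2),"z",np.round(np.percentile(p[:,2],[5,50,95]),3))
rect("dish rim",box(355,410,155,225,.044,.056))
rect("dish all",box(355,410,155,222,.030,.056))
rect("lug",box(370,405,215,245,.065,.09))
rect("collet",box(315,345,125,155,.015,.05))
rect("carton",box(150,210,165,235,.05,.07))
rect("holder",box(235,262,130,162,.03,.14))
rect("coolant",box(360,415,100,155,.15,.19))
rect("wrench",box(240,315,250,280,.004,.03))
rect("handle",box(270,325,160,215,.085,.15))
rect("bar?",box(270,325,195,215,.085,.15))
rect("base plate",box(255,325,100,165,.006,.02))
rect("chute top",box(275,312,90,172,.1,.3))
# channel side wall tops / centreline per x
m=box(275,312,90,172,.09,.3); p=P[m]
for x in np.arange(p[:,0].min(),p[:,0].max(),.02):
    q=p[(p[:,0]>=x)&(p[:,0]<x+.02)]; print(round(x+.01,3),np.round([q[:,1].min(),q[:,1].max(),(q[:,1].min()+q[:,1].max())/2,q[:,2].min(),q[:,2].max()],4))
big=cv2.resize(c["frame"][80:250,230:420],None,fx=4,fy=3.5,interpolation=cv2.INTER_CUBIC); cv2.imwrite("pics/crop1.png",big)
E
```

```text
table -0.0004175800643574368
dish rim 305 [ 577.6 -274.9] [161.6  90.2] 0.64 z [0.045 0.049 0.052]
dish all 524 [ 582.3 -274.6] [154.3  90.6] 0.64 z [0.031 0.046 0.052]
lug 112 [ 490.8 -273.7] [43.5 15. ] 0.16 z [0.067 0.079 0.082]
collet 231 [ 743.2 -129.3] [46.8 48.7] 2.51 z [0.018 0.024 0.028]
carton 1491 [569.3 296.1] [ 86.4 128.6] 64.81 z [0.057 0.06  0.063]
holder 387 [721.  110.8] [59.1 61.7] 89.49 z [0.041 0.052 0.122]
coolant 579 [ 751.7 -272.5] [65.4 65.1] 89.78 z [0.16  0.169 0.172]
wrench 454 [388.7  27.9] [ 80. 213.] 0.97 z [0.004 0.007 0.01 ]
handle 632 [608.3 -18.1] [131.6  80.8] 3.48 z [0.1   0.121 0.142]
bar? 195 [558.3 -21.4] [33.1 80.8] 0.05 z [0.113 0.117 0.122]
base plate 1005 [782.8 -26.2] [149.5 171.4] 3.94 z [0.007 0.009 0.014]
chute top 1714 [729.1 -14. ] [194.9  77.1] 0.25 z [0.111 0.15  0.204]
0.642 [-0.0529  0.0242 -0.0144  0.0905  0.1446]
0.662 [-0.0394  0.0109 -0.0142  0.0913  0.1487]
0.682 [-0.0373  0.0123 -0.0125  0.0913  0.1594]
0.702 [-0.0356  0.0134 -0.0111  0.1077  0.1677]
0.722 [-0.0344  0.0151 -0.0097  0.1211  0.1788]
0.742 [-0.0332  0.0165 -0.0083  0.1314  0.1908]
0.762 [-0.0297  0.0181 -0.0058  0.138   0.2038]
0.782 [-0.0283  0.0193 -0.0045  0.1484  0.2116]
0.802 [-0.0273  0.0207 -0.0033  0.1624  0.22  ]
0.822 [-0.0263  0.0207 -0.0028  0.1701  0.2053]
```

View pics/crop1.png

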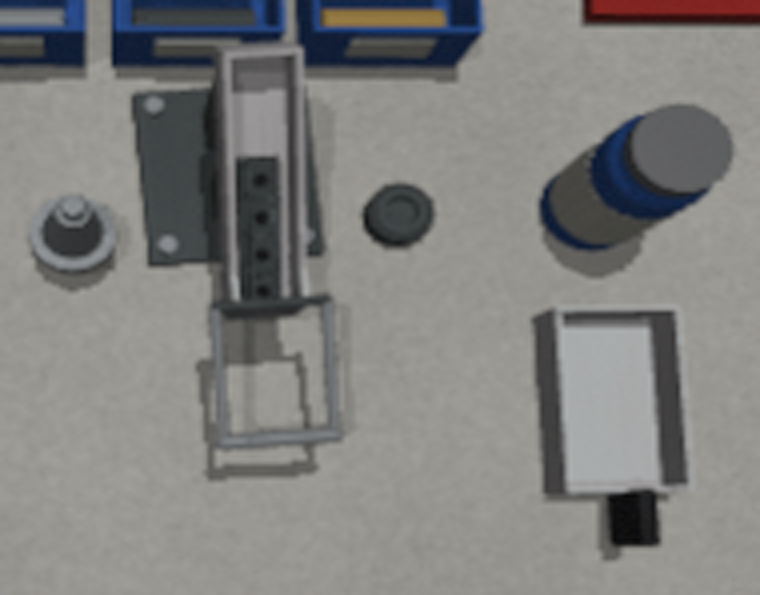

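The crop confirms the layout: bar between about (225,437) and (340,432), lug at about (633,518), and the four nuts queued in the channel. The chute is turned about 4° and the dish almost 0°. The next script refines the bar, the lip and the chute heading.

Run:
```python
from h import *
import pickle
for n in("top","side"):
    P=cloud(pickle.load(open(n+"0.pkl","rb"))); p=P.reshape(-1,3)
    # chute frame guess: wall tops (z 50 above floor), heading from a bounding rectangle of the channel
    s=p[(p[:,0]>.665)&(p[:,0]<.85)&(p[:,1]>-.07)&(p[:,1]<.05)&(p[:,2]>.11)&(p[:,2]<.26)]
    if n=="top": 
        r=cv2.minAreaRect((s[:,:2]*1000).astype(np.float32)); print("channel",r)
    xs=[];ys=[]
    for x in np.arange(.67,.82,.01):
        q=s[(s[:,0]>=x)&(s[:,0]<x+.01)]
        if len(q)>5: xs.append(x+.005); ys.append((q[:,1].min()+q[:,1].max())/2)
    k=np.polyfit(xs,ys,1); print(n,"centreline slope",k)
    b=p[(p[:,0]>.52)&(p[:,0]<.58)&(p[:,1]>-.075)&(p[:,1]<.035)&(p[:,2]>.1)&(p[:,2]<.13)]
    t=b[b[:,0]<.568]
    print(n,"bar",len(t),np.round(t.mean(0),4),"ext",np.round(np.percentile(t,[2,98],axis=0),4).tolist())
    m=(t[:,1]>-.045)&(t[:,1]<.01)
    print("  x(y)",np.polyfit(t[m,1],t[m,0],1),"at mid",np.polyval(np.polyfit(t[m,1],t[m,0],1),-.019))
    l=p[(p[:,0]>.45)&(p[:,0]<.53)&(abs(p[:,1]+.274)<.03)&(p[:,2]>.072)&(p[:,2]<.09)]
    if len(l): print(n,"lug",len(l),np.round(np.percentile(l,[3,50,97],axis=0),4).tolist())
    f=p[(p[:,0]>.6)&(p[:,0]<.72)&(p[:,1]>-.05)&(p[:,1]<.02)&(p[:,2]>.12)&(p[:,2]<.16)]
    for x in np.arange(.62,.68,.006):
        q=f[(f[:,0]>=x)&(f[:,0]<x+.006)]
        if len(q): print("   ",round(x+.003,3),len(q),np.round([q[:,2].max(),q[:,1].min(),q[:,1].max()],4))
```

```text
channel ((745.231201171875, -8.167675018310547), (161.29415893554688, 49.1329345703125), 4.1408586502075195)
top centreline slope [ 0.07889659 -0.06637368]
top bar 177 [ 0.5509 -0.0196  0.1163] ext [[0.5418, -0.0595, 0.1116], [0.5668, 0.0184, 0.1209]]
  x(y) [-0.06991276  0.54692347] at mid 0.5482518130002862
top lug 94 [[0.4692, -0.2803, 0.0732], [0.4906, -0.2728, 0.0791], [0.512, -0.267, 0.0821]]
    0.623 4 [0.1381 0.0167 0.0195]
    0.629 5 [0.1402 0.0163 0.0195]
    0.635 7 [ 0.1406 -0.0496  0.0195]
    0.641 51 [ 0.1433 -0.05    0.0197]
    0.647 51 [ 0.1446 -0.0495  0.0168]
    0.653 14 [ 0.1456 -0.0394  0.0098]
    0.659 15 [ 0.1446 -0.0367  0.0102]
    0.665 14 [ 0.1453 -0.0371  0.0101]
    0.671 21 [ 0.1506 -0.0373  0.011 ]
    0.677 27 [ 0.1531 -0.0363  0.0115]
    0.683 33 [ 0.1536 -0.0368  0.0116]
side centreline slope [ 0.07746249 -0.06438476]
side bar 86 [ 0.5512 -0.0167  0.1165] ext [[0.543, -0.0587, 0.1119], [0.5663, 0.0196, 0.1207]]
  x(y) [-0.06292106  0.54744245] at mid 0.5486379501657138
side lug 44 [[0.4693, -0.2819, 0.0727], [0.4895, -0.2732, 0.0787], [0.5084, -0.2671, 0.0828]]
    0.623 1 [ 0.1325 -0.0485 -0.0485]
    0.629 3 [ 0.1376 -0.0482  0.0171]
    0.635 2 [ 0.1408 -0.0475  0.0189]
    0.641 20 [ 0.1437 -0.0496  0.0186]
    0.647 36 [ 0.1451 -0.0491  0.0164]
    0.653 16 [ 0.1463 -0.0491  0.0125]
    0.659 16 [ 0.1446 -0.0397  0.0127]
    0.665 20 [ 0.1457 -0.0354  0.0129]
    0.671 20 [ 0.1494 -0.0383  0.0129]
    0.677 29 [ 0.1512 -0.0376  0.0143]
    0.683 30 [ 0.152  -0.0376  0.0124]
```

Bar mid ≈ (0.548, -0.021), lip ≈ (0.6445, -0.015), chute heading ≈ 0.072 rad, lug ≈ (0.4905, -0.2735). These agree with the given sizes: bar to hinge is 97 mm and bar top is 118 mm. I move towards the lug.

jog_arm --series '[[[-15,-16,0,0,0,0,85],[-28,-31,0,0,0,0,85],[-28,-31,0,0,0,0,85],[-28,-31,0,0,0,0,85],[-28,-31,0,0,0,0,85],[-28,-31,0,0,0,0,85],[-28,-31,0,0,0,0,85],[-28,-31,0,0,0,0,85],[-28,-31,0,0,0,0,85],[-28,-31,0,0,0,0,85]]]'

```text
time_s: 1.1
eef_pos: [0.3618, 0.1353, 0.2312]
eef_rot: [0.0, 0.222, 0.975, 0.0]
wrist_force: [0.5, 0.1, -0.3]
opening: 0.996
grasp_force: 0.0
```

jog_arm --series '[[[-28,-31,0,0,0,0,85],[-28,-31,0,0,0,0,85],[-28,-31,0,0,0,0,85],[-28,-31,0,0,0,0,85],[-28,-31,0,0,0,0,85],[-28,-31,0,0,0,0,85],[-28,-31,0,0,0,0,85],[-28,-31,0,0,0,0,75],[-28,-31,0,0,0,0,60],[-15,-16,0,0,0,0,50]]]'

```text
time_s: 2.1
eef_pos: [0.4749, -0.2477, 0.2308]
eef_rot: [-0.0, 0.223, 0.975, -0.0]
wrist_force: [-0.7, -0.4, 0.1]
opening: 0.589
grasp_force: 0.0
```

jog_arm --series '[[[0,0,0,0,0,-0.05,45],[0,0,0,0,0,-0.12,45],[0,0,0,0,0,-0.12,45],[0,0,0,0,0,-0.11,45],[0,0,0,0,0,-0.05,45],[0,0,0,0,0,0,45],[0,0,0,0,0,0,45],[0,0,0,0,0,0,45],[0,0,0,0,0,0,45],[0,0,0,0,0,0,45]]]'

```text
time_s: 3.1
eef_pos: [0.4748, -0.2447, 0.2313]
eef_rot: [-0.0, -0.001, 1.0, -0.0]
wrist_force: [-0.4, -0.3, 0.3]
opening: 0.526
grasp_force: 0.0
```

```bash
cat > go.py <<'E'
# usage: go.py x y z yaw_of_tool_y(rad): shift in tool axes (mm) and turn about tool z
import sys; from h import *
o=ctrl.get_obs(); R=Rotation.from_quat(o["eef_rot"],scalar_first=True); x,y,z,a=map(float,sys.argv[1:])
ya=R.as_matrix()[:,1]; d=(np.array([x,y,z])-o["eef_pos"])*1000
T=Rotation.from_matrix(np.column_stack([[np.sin(a),-np.cos(a),0],[np.cos(a),np.sin(a),0],[0,0,-1]]))
T=Rotation.from_matrix(np.column_stack([np.cross([np.cos(a),np.sin(a),0],[0,0,-1]),[np.cos(a),np.sin(a),0],[0,0,-1]]))
print("t",round(o["time_s"],2),"pos",np.round(o["eef_pos"],4),"yaw",np.round(np.arctan2(ya[1],ya[0]),4),"F",np.round(o["wrist_force"],1),"open",round(o["opening"]*85.4,1),"grip",round(o["grasp_force"],1),"q",np.round(o["q"],2))
print("shift",np.round(R.inv().apply(d),1),"turn",np.round((R.inv()*T).as_rotvec(),4))
E
python3 go.py .482 -.2735 .047 1.573
```

```text
Traceback (most recent call last):
  File "go.py", line 5, in <module>
    T=Rotation.from_matrix(np.column_stack([[np.sin(a),-np.cos(a),0],[np.cos(a),np.sin(a),0],[0,0,-1]]))
  File "scipy/spatial/transform/_rotation.pyx", line 1143, in scipy.spatial.transform._rotation.Rotation.from_matrix
ValueError: Non-positive determinant (left-handed or null coordinate frame) in rotation matrix 0: [[ 0.99999757 -0.00220367  0.        ]
 [ 0.00220367  0.99999757  0.        ]
 [ 0.          0.         -1.        ]].
```

```bash
sed -i '6d' go.py; sed -i '5d' go.py; sed -i '4a T=Rotation.from_matrix(np.column_stack([np.cross([np.cos(a),np.sin(a),0],[0,0,-1]),[np.cos(a),np.sin(a),0],[0,0,-1]]))' go.py
python3 go.py .482 -.2735 .047 1.573
```

```text
t 3.1 pos [ 0.4748 -0.2447  0.2313] yaw 1.5726 F [-0.4 -0.3  0.3] open 44.9 grip 0.0 q [-0.7   0.09  1.71 -0.    1.34 -2.27]
shift [ -7.1 -28.8 184.3] turn [-0.     -0.     -0.0004]
```

jog_arm --series '[[[-3,-13,5,0,0,0,45],[-4,-16,15,0,0,0,45],[0,0,25,0,0,0,45],[0,0,28,0,0,0,45],[0,0,28,0,0,0,45],[0,0,28,0,0,0,45],[0,0,25,0,0,0,45],[0,0,20,0,0,0,45],[0,0,10,0,0,0,45],[0,0,0,0,0,0,45]]]'

```text
time_s: 4.1
eef_pos: [0.481, -0.2734, 0.0456]
eef_rot: [-0.001, -0.001, 1.0, 0.001]
wrist_force: [-0.8, 0.8, -0.2]
opening: 0.53
grasp_force: 0.0
```

jog_arm --series '[[[0,0,0,0,0,0,30],[0,0,0,0,0,0,20],[0,0,0,0,0,0,8],[0,0,0,0,0,0,8],[0,0,0,0,0,0,8],[0,0,0,0,0,0,8],[0,0,0,0,0,0,8],[0,0,0,0,0,0,8],[0,0,0,0,0,0,8],[0,0,0,0,0,0,8]]]'

```text
time_s: 5.1
eef_pos: [0.4827, -0.2746, 0.0488]
eef_rot: [0.001, -0.001, 1.0, -0.001]
wrist_force: [-0.6, -1.1, 7.0]
opening: 0.153
grasp_force: 59.4
```

```bash
python3 go.py .4829 -.0269 .047 1.638
python3 - <<'E'
from h import *
c=ctrl.camera("top"); P=cloud(c); p=P.reshape(-1,3)
s=p[(p[:,0]>.505)&(p[:,0]<.72)&(p[:,1]>-.34)&(p[:,1]<-.2)&(p[:,2]>.03)&(p[:,2]<.055)]
print(cv2.minAreaRect((s[:,:2]*1000).astype(np.float32)), np.percentile(s,[2,98],axis=0))
cv2.imwrite("pics/crop2.png",cv2.resize(c["frame"][80:270,230:430],(800,600)))
E
```

```text
t 5.1 pos [ 0.4827 -0.2746  0.0488] yaw 1.5729 F [-0.6 -1.1  7. ] open 13.1 grip 59.4 q [-0.73  0.37  1.78 -0.    0.99 -2.3 ]
shift [ -0.7 247.7   1.3] turn [-0.002   0.0018 -0.0651]
((612.6055908203125, -273.96051025390625), (214.6026611328125, 90.09977722167969), 0.4959765374660492) [[ 0.51161505 -0.31769457  0.03041897]
 [ 0.7164243  -0.22967353  0.05215515]]
```

View pics/crop2.png

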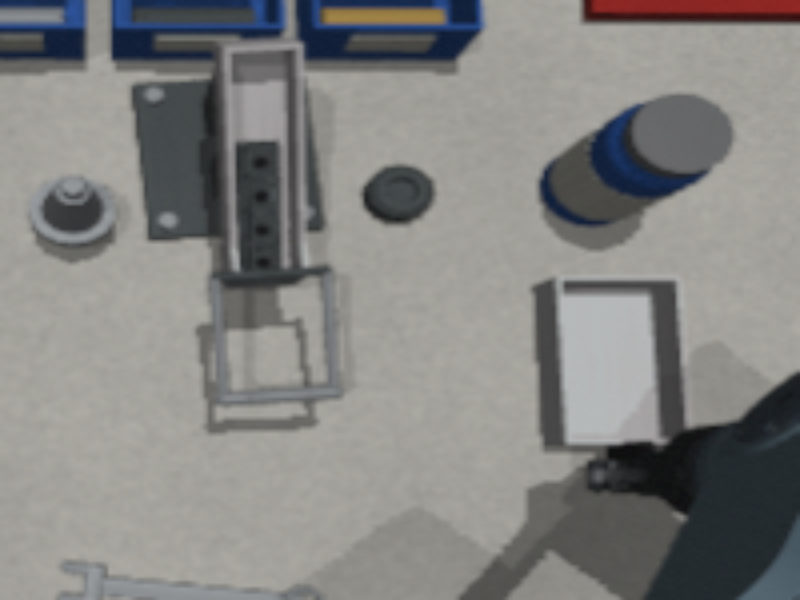

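The gripper holds the lug at about (600,475) in the crop. The dish has not been disturbed. Now I slide it sideways.

jog_arm --series '[[[0,4,0,0,0,0,8],[0,8,0,0,0,0,8],[0,12,0,0,0,0,8],[0,14,0,0,0,0,8],[0,14,0,0,0,0,8],[0,14,0,0,0,0,8],[0,14,0,0,0,0,8],[0,14,0,0,0,0,8],[0,15,0,0,0,0,8],[0,15,0,0,0,0,8]]]'

```text
time_s: 6.15
eef_pos: [0.4832, -0.1507, 0.0488]
eef_rot: [0.002, -0.001, 1.0, -0.002]
wrist_force: [0.1, -5.0, 4.8]
opening: 0.149
grasp_force: 59.4
```

jog_arm --series '[[[0,15,0,0,0,0,8],[0,15,0,0,0,0,8],[0,15,0,0,0,0,8],[0,15,0,0,0,0,8],[0,15,0,0,0,0,8],[0,15,0,0,0,0,8],[0,12,0,0,0,0,8],[0,10,0,0,0,-0.02,8],[0,7,0,0,0,-0.025,8],[0,4,0,0,0,-0.02,8]]]'

```text
time_s: 7.15
eef_pos: [0.4829, -0.0273, 0.0487]
eef_rot: [0.002, -0.034, 0.999, -0.001]
wrist_force: [1.9, -6.1, 4.9]
opening: 0.155
grasp_force: 59.4
```

```bash
cat > dish.py <<'E'
from h import *
import sys
c=ctrl.camera("top"); P=cloud(c)
p=P.reshape(-1,3); u=np.array([.9974,.072]); w=np.array([-.072,.9974]); lip=np.array([.6445,-.0152])
d=p[:,:2]-lip; a=d@u; b=d@w; z=p[:,2]
# outer side walls rim of the dish in chute axes, in front of the lip
for a0 in np.arange(-.13,-.02,.02):
    m=(a>a0)&(a<a0+.02)&(abs(b)<.09)&(z>.044)&(z<.056)
    if m.sum()>3: print("a",round(a0+.01,3),"rim b",np.round([b[m].min(),b[m].max()],4),m.sum())
m=(abs(b)<.09)&(z>.044)&(z<.056)&(a>-.2)&(a<.05); print("rim a",np.round([a[m].min(),a[m].max()],4))
m=(abs(b)<.04)&(z>.068)&(z<.084)&(a>-.2)&(a<-.11)
if m.sum(): print("lug a",np.percentile(a[m],[3,97]),"b",np.percentile(b[m],[3,97]))
cv2.imwrite(f"pics/{sys.argv[1]}.png",cv2.resize(c["frame"][80:270,200:400],(800,600)))
E
python3 go.py .4829 -.0269 .047 1.638;  python3 dish.py d1
```

```text
t 7.15 pos [ 0.4829 -0.0273  0.0487] yaw 1.6393 F [ 1.9 -6.1  4.9] open 13.2 grip 59.4 q [-0.3   0.24  1.97 -0.    0.94 -1.94]
shift [-0.   0.4  1.7] turn [-0.0026  0.0041  0.0013]
a -0.12 rim b [0.0411 0.0436] 9
a -0.1 rim b [0.0395 0.0437] 13
a -0.08 rim b [-0.0445  0.0436] 19
a -0.06 rim b [-0.0455  0.0428] 23
a -0.04 rim b [-0.0463  0.0431] 23
a -0.02 rim b [-0.0466  0.0431] 25
rim a [-0.1349  0.0147]
```

View pics/d1.png

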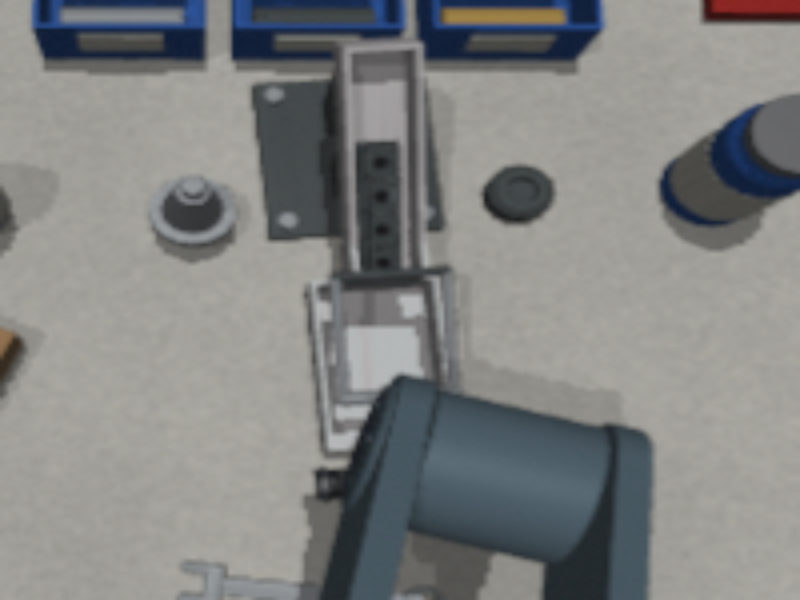

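The dish stands under the mouth, centred and lined up: rim from -135 to about +15 mm along the chute, sides ±45 mm. I release it, rise, and turn the gripper for the bar.

jog_arm --series '[[[0,0,0,0,0,0,25],[0,0,0,0,0,0,45],[0,0,0,0,0,0,45],[0,0,0,0,0,0,45],[0,0,-8,0,0,0,45],[0,0,-20,0,0,0,45],[0,0,-30,0,0,0,45],[0,0,-30,0,0,0,45],[0,0,-30,0,0,0,45],[0,0,-30,0,0,0,45]]]'

```text
time_s: 8.2
eef_pos: [0.4808, -0.0266, 0.197]
eef_rot: [0.0, -0.034, 0.999, -0.0]
wrist_force: [-0.0, -0.8, 0.4]
opening: 0.526
grasp_force: 0.0
```

jog_arm --series '[[[0,0,-10,0,0,0.06,45],[0,0,0,0,0,0.13,45],[0,0,0,0,0,0.14,45],[0,0,0,0,0,0.14,45],[0,0,0,0,0,0.14,45],[0,0,0,0,0,0.14,45],[0,0,0,0,0,0.14,45],[0,0,0,0,0,0.14,45],[0,0,0,0,0,0.14,45],[0,0,0,0,0,0.14,45]]]'

```text
time_s: 9.2
eef_pos: [0.4809, -0.0267, 0.2058]
eef_rot: [0.0, 0.585, 0.811, 0.0]
wrist_force: [-0.1, 0.6, 0.2]
opening: 0.524
grasp_force: 0.0
```

jog_arm --series '[[[0,0,0,0,0,0.14,45],[0,0,0,0,0,0.07,45],[0,0,0,0,0,0.05,45],[0,0,0,0,0,0,45],[0,0,0,0,0,0,45],[0,0,0,0,0,0,45],[0,0,0,0,0,0,45],[0,0,0,0,0,0,45],[0,0,0,0,0,0,45],[0,0,0,0,0,0,45]]]'

```text
time_s: 10.2
eef_pos: [0.481, -0.0267, 0.2053]
eef_rot: [-0.0, 0.683, 0.731, -0.0]
wrist_force: [-0.1, 0.1, 0.1]
opening: 0.526
grasp_force: 0.0
```

```bash
python3 go.py .5483 -.021 .093 .072;  python3 dish.py d2
```

```text
t 10.2 pos [ 0.481  -0.0267  0.2053] yaw 0.0681 F [-0.1  0.1  0.1] open 44.9 grip 0.0 q [-0.3  -0.    1.86  0.    1.28 -0.37]
shift [  1.1  67.5 112.2] turn [-0.0001 -0.0001 -0.0039]
a -0.12 rim b [0.041  0.0446] 12
a -0.1 rim b [0.0403 0.0445] 11
a -0.08 rim b [0.0401 0.0444] 14
a -0.06 rim b [-0.0463  0.0441] 19
a -0.04 rim b [-0.0459  0.0433] 23
a -0.02 rim b [-0.0469  0.0442] 25
rim a [-0.1612  0.0145]
lug a [-0.15742959 -0.1352002 ] b [0.00058172 0.00694766]
```

jog_arm --series '[[[0,8,0,0,0,0,36],[0,15,0,0,0,0,36],[1,20,0,0,0,0,36],[0,16,0,0,0,0,36],[0,8,0,0,0,0,36],[0,0,10,0,0,0,36],[0,0,20,0,0,0,36],[0,0,20,0,0,0,36],[0,0,10,0,0,0,36],[0,0,0,0,0,0,36]]]'

```text
time_s: 11.25
eef_pos: [0.546, -0.0208, 0.1432]
eef_rot: [-0.002, 0.683, 0.731, -0.001]
wrist_force: [0.0, -0.5, 0.1]
opening: 0.421
grasp_force: 0.0
```

```bash
python3 go.py .5483 -.021 .093 .072
python3 - <<'E'
from h import *
c=ctrl.camera("side"); cv2.imwrite("pics/s1.png",cv2.resize(c["frame"][90:240,190:350],(800,600),interpolation=cv2.INTER_CUBIC))
E
```

```text
t 11.25 pos [ 0.546  -0.0208  0.1432] yaw 0.0679 F [ 0.  -0.5  0.1] open 35.9 grip 0.0 q [-0.26  0.22  1.75 -0.    1.17 -0.32]
shift [-0.4  2.5 50.2] turn [-0.004  -0.0013 -0.0041]
```

View pics/s1.png

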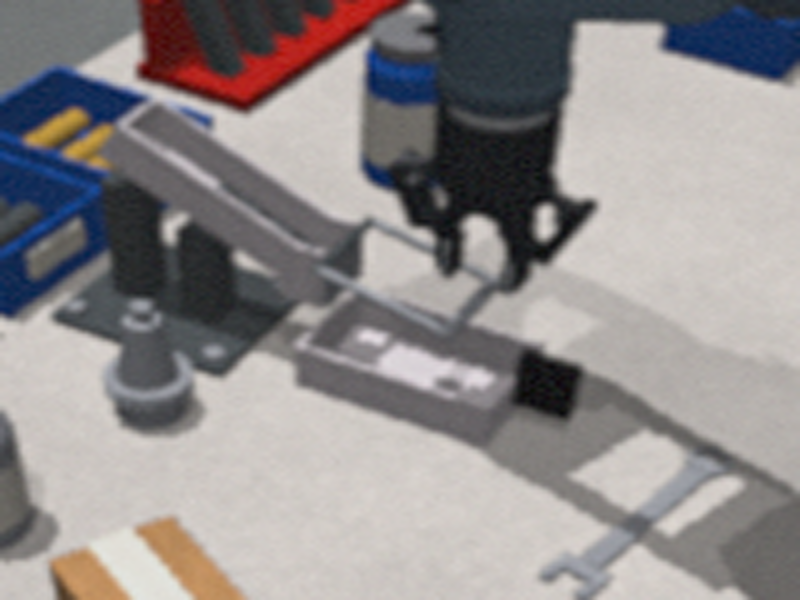

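The open fingers (about (450,260) and (510,275)) straddle the bar from above. The dish stands below with its lug at (548,383). I descend and grip.

jog_arm --series '[[[0,2,10,0,0,0,36],[0,0,15,0,0,0,36],[0,0,15,0,0,0,36],[0,0,10,0,0,0,36],[0,0,0,0,0,0,36],[0,0,0,0,0,0,36],[0,0,0,0,0,0,30],[0,0,0,0,0,0,25],[0,0,0,0,0,0,20],[0,0,0,0,0,0,16]]]'

```text
time_s: 12.3
eef_pos: [0.5501, -0.0211, 0.0957]
eef_rot: [0.0, 0.683, 0.731, 0.0]
wrist_force: [-0.8, -0.1, -0.1]
opening: 0.188
grasp_force: 0.0
```

jog_arm --series '[[[0,0,0,0,0,0,10],[0,0,0,0,0,0,7],[0,0,0,0,0,0,7],[0,0,0,0,0,0,7],[0,0,0,0,0,0,7],[0,0,0,0,0,0,7],[0,0,0,0,0,0,7],[0,0,0,0,0,0,7],[0,0,0,0,0,0,7],[0,0,0,0,0,0,7]]]'

```text
time_s: 13.3
eef_pos: [0.5506, -0.0211, 0.0958]
eef_rot: [0.001, 0.683, 0.731, 0.001]
wrist_force: [5.5, 1.0, 1.4]
opening: 0.119
grasp_force: 58.6
```

```bash
python3 go.py .5483 -.021 .093 .072; python3 -c "
import numpy as np
for t in np.radians(np.arange(-15,31,3)): print(round(np.degrees(t)),np.round([96.59-100*np.cos(t),100*np.sin(t)+25.88],1))"
```

```text
t 13.3 pos [ 0.5506 -0.0211  0.0958] yaw 0.068 F [5.5 1.  1.4] open 10.1 grip 58.6 q [-0.25  0.29  1.77  0.    1.08 -0.32]
shift [ 0.2 -2.3  2.8] turn [ 0.0018  0.0003 -0.004 ]
-15 [-0. -0.]
-12 [-1.2  5.1]
-9 [-2.2 10.2]
-6 [-2.9 15.4]
-3 [-3.3 20.6]
0 [-3.4 25.9]
3 [-3.3 31.1]
6 [-2.9 36.3]
9 [-2.2 41.5]
12 [-1.2 46.7]
15 [-0.  51.8]
18 [ 1.5 56.8]
21 [ 3.2 61.7]
24 [ 5.2 66.6]
27 [ 7.5 71.3]
30 [10.  75.9]
```

The bar is pinched (58 N). I lift along the hinge arc.

jog_arm --series '[[[0,-1.2,-5,0,0,0,7],[0,-1,-5,0,0,0,7],[0,-0.7,-5.2,0,0,0,7],[0,-0.4,-5.2,0,0,0,7],[0,-0.1,-5.3,0,0,0,7],[0,0.1,-5.3,0,0,0,7],[0,0.4,-5.2,0,0,0,7],[0,0.7,-5.2,0,0,0,7],[0,1,-5.2,0,0,0,7],[0,1.2,-5.1,0,0,0,7]]]'

```text
time_s: 14.3
eef_pos: [0.5495, -0.0211, 0.1459]
eef_rot: [-0.0, 0.683, 0.731, -0.0]
wrist_force: [9.3, 0.3, -9.7]
opening: 0.116
grasp_force: 58.1
```

jog_arm --series '[[[0,1.5,-5,0,0,0,7],[0,1.7,-5,0,0,0,7],[0,2,-4.9,0,0,0,7],[0,2.3,-4.7,0,0,0,7],[0,2.5,-4.6,0,0,0,7],[0,0,0,0,0,0,7],[0,0,0,0,0,0,7],[0,0,0,0,0,0,7],[0,0,0,0,0,0,7],[0,0,0,0,0,0,7]]]'

```text
time_s: 15.3
eef_pos: [0.5582, -0.0204, 0.1706]
eef_rot: [-0.001, 0.683, 0.731, -0.001]
wrist_force: [-5.0, -2.0, -2.7]
opening: 0.111
grasp_force: 58.7
```

```bash
python3 go.py .5583 -.021 .169 .072
python3 - <<'E'
from h import *
c=ctrl.camera("side"); cv2.imwrite("pics/s2.png",cv2.resize(c["frame"][90:240,190:350],(800,600),interpolation=cv2.INTER_CUBIC))
P=cloud(c)
t=ctrl.camera("top"); cv2.imwrite("pics/t2.png",cv2.resize(t["frame"][80:230,220:380],(800,600),interpolation=cv2.INTER_CUBIC))
# flap angle: bar ends/rods seen beside the gripper, in chute axes from the hinge
for n,c in(("side",c),("top",t)):
    p=cloud(c).reshape(-1,3); d=p[:,:2]-[.6445,-.0152]; a=d@[.9974,.072]; b=d@[-.072,.9974]; z=p[:,2]
    for s in(-1,1):
        m=(abs(b*s-.033)<.007)&(a<-.03)&(a>-.075)&(z>.13)&(z<.22)
        if m.sum()>5:
            k=np.polyfit(a[m],z[m],1); r=z[m]-np.polyval(k,a[m]); g=abs(r)<.006; k=np.polyfit(a[m][g],z[m][g],1)
            print(n,s,m.sum(),"rod slope deg",np.degrees(np.arctan(-k[0])),"z at hinge",k[1])
E
```

```text
t 15.3 pos [ 0.5582 -0.0204  0.1706] yaw 0.0681 F [-5.  -2.  -2.7] open 9.5 grip 58.7 q [-0.25  0.21  1.7  -0.    1.23 -0.32]
shift [-0.6  0.   1.6] turn [-0.0036 -0.0002 -0.0039]
side -1 12 rod slope deg 26.645828386067624 z at hinge 0.1416047934611041
side 1 29 rod slope deg 27.22283418698918 z at hinge 0.1410687740566281
top 1 56 rod slope deg 26.28298436188379 z at hinge 0.14247967796713668
```

View pics/s2.png

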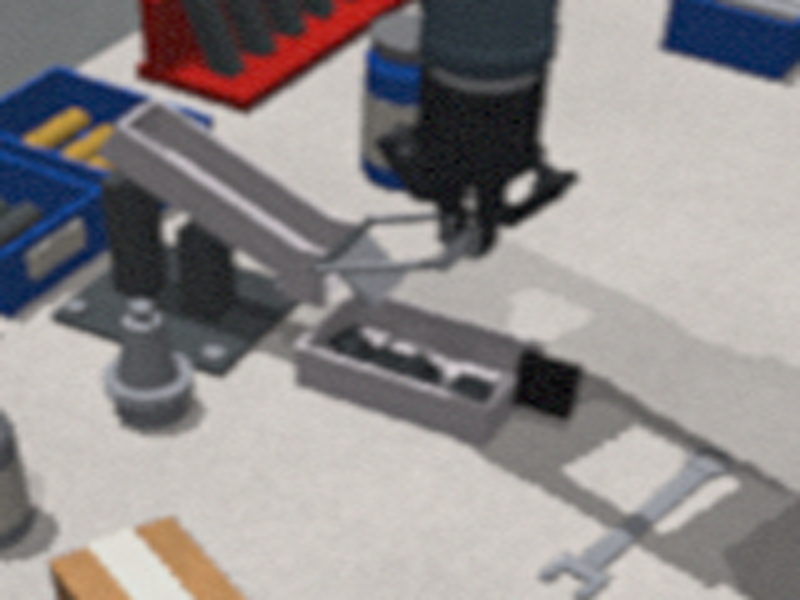

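View pics/t2.png

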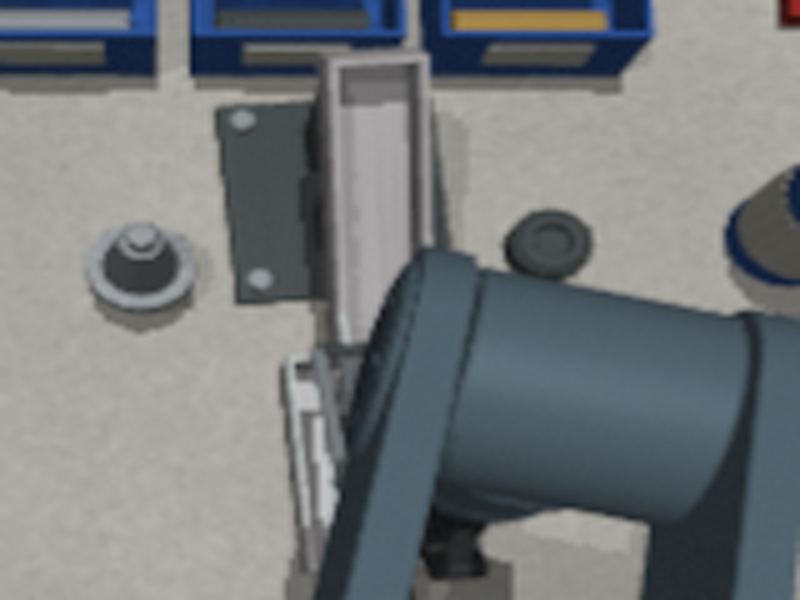

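The channel is empty and the dark nuts lie in the dish at about (340-490, 340-385). The flap is held up. I check its angle against the same measurement on the first pictures, where it was shut.

```bash
cat > ang.py <<'E'
from h import *
import pickle
L={}
for n in("side","top"): L[n+" shut"]=(pickle.load(open(n+"0.pkl","rb")),-15); L[n+" now"]=(ctrl.camera(n),30)
for n,(c,e) in L.items():
    p=cloud(c).reshape(-1,3); d=p[:,:2]-[.6445,-.0152]; a=d@[.9974,.072]; b=d@[-.072,.9974]; z=p[:,2]
    for s in(-1,1):
        line=.138+np.tan(np.radians(e))*(-a)
        m=(abs(b*s-.034)<.007)&(a<-.02)&(a>-.09)&(abs(z-line)<.012)
        if m.sum()>5:
            k=np.polyfit(a[m],z[m],1); r=abs(z[m]-np.polyval(k,a[m]))<.004; k=np.polyfit(a[m][r],z[m][r],1)
            print(n,s,r.sum(),"slope deg %.1f"%np.degrees(np.arctan(-k[0])),"z at a=-60: %.4f"%np.polyval(k,-.06),"a range",np.round([a[m].min(),a[m].max()],3))
# nuts: dark points low inside the dish
for n in("side now",):
    c=L[n][0]; p=cloud(c); d=p[...,:2]-[.6445,-.0152]; a=d@[.9974,.072]; b=d@[-.072,.9974]
    m=((a<.01)&(a>-.126)&(abs(b)<.04)&(p[...,2]>.012)&(p[...,2]<.035)&(c["frame"].max(-1)<70)); print("dark px in dish",m.sum(),"a",np.percentile(a[m],[2,98]))
    cv2.imwrite("pics/s3.png",cv2.resize(c["frame"][150:205,240:310],(770,600),interpolation=cv2.INTER_CUBIC))
E
python3 ang.py; python3 go.py .5583 -.021 .169 .072
```

```text
side shut -1 49 slope deg -15.8 z at a=-60: 0.1235 a range [-0.088 -0.02 ]
side shut 1 47 slope deg -15.3 z at a=-60: 0.1237 a range [-0.09 -0.02]
side now -1 17 slope deg 27.7 z at a=-60: 0.1730 a range [-0.074 -0.02 ]
side now 1 44 slope deg 27.7 z at a=-60: 0.1735 a range [-0.09  -0.021]
top shut -1 82 slope deg -14.6 z at a=-60: 0.1243 a range [-0.09 -0.02]
top shut 1 85 slope deg -15.2 z at a=-60: 0.1243 a range [-0.09 -0.02]
top now 1 79 slope deg 27.3 z at a=-60: 0.1724 a range [-0.088 -0.02 ]
dark px in dish 114 a [-0.11252906  0.00737224]
t 15.5 pos [ 0.5582 -0.0204  0.1706] yaw 0.0681 F [-4.6 -2.5 -2.5] open 9.8 grip 58.7 q [-0.25  0.21  1.7  -0.    1.23 -0.32]
shift [-0.6  0.   1.6] turn [-0.0036 -0.0001 -0.0039]
```

View pics/s3.png

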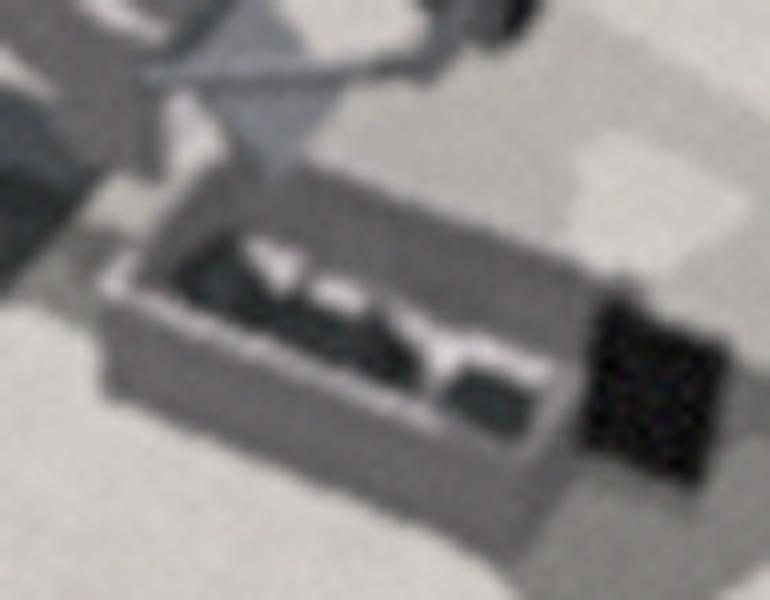

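The four nuts are in the dish, dark, from (190,280) to (500,400) in this crop. The flap reads about 43 to 44°, so I nudge it up by roughly 1.5°.

jog_arm --series '[[[0,0.5,-0.8,0,0,0,7],[0,0.5,-0.9,0,0,0,7],[0,0.5,-0.8,0,0,0,7],[0,0,0,0,0,0,7],[0,0,0,0,0,0,7],[0,0,0,0,0,0,7],[0,0,0,0,0,0,7],[0,0,0,0,0,0,7],[0,0,0,0,0,0,7],[0,0,0,0,0,0,7]]]'

```text
time_s: 16.5
eef_pos: [0.5593, -0.0203, 0.1727]
eef_rot: [-0.002, 0.683, 0.731, -0.002]
wrist_force: [-6.0, -2.1, -3.9]
opening: 0.112
grasp_force: 58.5
```

```bash
python3 ang.py; python3 go.py .5583 -.021 .169 .072
```

```text
side shut -1 49 slope deg -15.8 z at a=-60: 0.1235 a range [-0.088 -0.02 ]
side shut 1 47 slope deg -15.3 z at a=-60: 0.1237 a range [-0.09 -0.02]
side now -1 19 slope deg 28.9 z at a=-60: 0.1745 a range [-0.071 -0.02 ]
side now 1 49 slope deg 29.1 z at a=-60: 0.1749 a range [-0.09  -0.021]
top shut -1 82 slope deg -14.6 z at a=-60: 0.1243 a range [-0.09 -0.02]
top shut 1 85 slope deg -15.2 z at a=-60: 0.1243 a range [-0.09 -0.02]
top now 1 74 slope deg 28.8 z at a=-60: 0.1742 a range [-0.089 -0.02 ]
dark px in dish 114 a [-0.11249844  0.00651477]
t 16.6 pos [ 0.5593 -0.0203  0.1727] yaw 0.0681 F [-5.6 -2.7 -3.3] open 9.9 grip 58.5 q [-0.25  0.21  1.7  -0.    1.24 -0.32]
shift [-0.6 -1.   3.7] turn [-0.0048 -0.0003 -0.0039]
```

The flap now reads 44 to 45.5° by every measure, and the grip is steady. I hand in.

```bash
python3 -c "
from bench import ctrl
print(ctrl.hand_in())"
```

```text
the job is handed in; nothing more can be done
None
```

The job is handed in: the dish stands under the chute mouth with all four T-nuts in it, the channel is empty, the gripper still holds the flap at about 45° (measured 44 to 45.5°), and nothing else was touched, though no verdict came back.

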